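# Change the bench air over from the blow-off nozzle to the spray line

## Robot

A 7-joint arm with a two-finger parallel gripper is mounted at the origin on the work surface. World frame = base frame: x ahead of the robot, y to its left, z up, the work surface at z = 0. Lengths are in m, angles in rad, forces in N, time in s.
With the tool pointing down it reaches from about 0.425 to 1.025 m from the base axis. Payload 9.4 kg.
Tool frame: the origin (TCP) lies on the front face of the gripper's body, between the roots of the fingers; the fingertips stand 84 mm ahead of it and the grasp point (between the pads) lies 65 mm ahead of it; z points along the fingers, y is the line along which they close (so a half turn about z gives the same grasp; the last joint's range is limited). The gripper opens to 93 mm and grips with 3 to 60 N. Pads are 15 mm wide; open, the fingers measure 128 mm over their backs; the gripper's body (75 mm by 188 mm) begins 65 mm behind the grasp point.
Start: joints at [-1.235, 0.599, -0.003, 1.599, 0.002, 0.943, -0.08], TCP at [0.291, 0.664, 0.303] pointing down, gripper open.
Joint ranges: [-2.57, 2.57], [-0.35, 1.97], [-1.29, 1.29], [0.11, 2.56], [-1.05, 4.19], [0.11, 1.86], [-2.63, 2.63]. Speed limits (rad/s): [2.22, 2.22, 3.01, 3.01, 3.14, 3.14, 3.14].

## Interface

Orientations are given as a rotation vector (axis times angle).
In Python, from cell import robot gives the robot as it stands.
- The arm moves only by the tool servo_tool, never from a script. Its argument "increments" is a list of rows, each a list of 2 entries, a list of its own where there are three numbers: the shift along the tool's x, y, z in mm, then the turn, a rotation vector about the tool's x, y, z in rad. A call has 1 to 10 rows; each row is the pose to reach, as a shift and turn from the pose commanded when the call began, along the tool's axes at that moment; what a row does not reach only later rows make up. A row lasts 1/8 s, in which the tool goes at most 62.5 mm and 10.7 degrees, less where a joint would pass 70% of its speed; a pose out of reach is approached as far as the arm can. A call with a gripper value outside its range is refused whole. "claw" is the closure, from -1 (fully open) to 1 (shut), so that 0 is half open, set as the call begins (left out, the last holds). The fingers move at their own pace and stop on an object; the grip force is fixed at half the most. Time passes only in rows, so rows that repeat a pose let the fingers close. It gives the time, the measured TCP pose, the force and the opening at its end, in the units of the state.
- robot.get_obs(): the state, without advancing time (a new reading comes with each control period).
- robot.get_image(name): name is "scene" or "side" or "wrist"; returns the picture (384x512x3 uint8, blue, green, red); there is no depth.
- robot.camera_params(name): a dict with "K" (3x3 intrinsics, pixels), "k1" (the pictures are not rectified: a ray, as slopes to the right and down, at radius r is drawn at 1 + k1 r^2 times it, then the intrinsics apply), "extrinsics" (4x4, takes a point from world to camera coordinates). Camera axes: x right, y down, z forward; pixel columns grow to the right and rows downward; lengths in m; the calibration is good to about 2 mm. A picture is of the moment at which its call begins: read the wrist's pose just before it. camera_params takes no time and is no camera call; for the wrist camera it gives the pose at the moment of the call.
- robot.finish_job(): hands the job in, once; it reports no verdict.
The state is a dict: "time": time; "joint_pos": joint angles; "joint_vel": joint speeds; "joint_efforts": joint torques, N m; "position": TCP position; "orientation": TCP orientation; "wrist_force": force on the tool from outside, world axes, zero at the start; "torque": the same for the moment, N m; "width": finger opening in m.
Only numpy, scipy, OpenCV 4.12 (cv2) and the standard library are available. Lean on these libraries where they do the work, as an engineer would, in place of code of your own. Each camera call takes 0.05 s, during which the arm holds its last target. There are 200 camera calls.

## Task

Change the studio's bench air over from the blow-off nozzle to the spray line. Swing the nozzle valve's lever clockwise until it is fully shut, straight across its pipe, and open the needle valve beside it, turning its bar handle anticlockwise until the pointer stands on the three-quarter-turn mark of its dial. The bar handle has further to go than one hold allows, so let go and take it afresh as needed; leave the jar, bowl and brush where they are.

Things in the scene. Friction and masses are not known exactly. Their poses are not given: they have to be found in the camera images.
- manifold: Bench air manifold, fixed; place and yaw (to 0.32) vary. Origin on the bench under its aluminium bar (38 mm square, 240 long along y, centre 70 mm up). Regulator with locked black knob (153 mm high) at y=-185 mm. Branches run to -x: nozzle branch at y=+95 (ball valve with lever, brass nozzle), spray branch at y=-50 (needle valve with bar handle on a round dial, pipe going down at x=-137).
- needle_handle (a joint): Needle valve opening, rad: 0 shut, pointer on the broad shut mark towards the manifold's -x; grows anticlockwise seen from above. 1.571 points to the manifold's -y, 3.142 to +x, three quarters of a turn = 4.712 to +y. Stops at 0 and 5.9. Starts nearly shut (0.2 to 0.7). Stays where left; 0.06 N m turns it.
- needle_grip (a point): Point on the needle valve's vertical stem axis, 129 mm above the bench, at manifold x=-85, y=-50 mm; it turns but does not shift. It lies in the handle's black bar: 52 mm long, 13 wide, flat-sided, 18 tall (118 to 136 mm above the bench), centred on the stem. Free space beneath down to the dial plate's top at 102 mm. The point's -x axis runs along the bar to its pointed end, z up.
- needle_pointer (a point): Tip of the handle's pointer, 37 mm from the stem axis: a nose 5 mm wide on one end of the bar (the other end is blunt, 26 mm from the axis). A thin white line on the bar's top runs from the axis to the pointed end.
- dial_shut (a point): Shut mark of the dial: the one broad black tick (11 x 5 mm) on the rim of the needle valve's fixed aluminium dial plate, 84 mm across. Ticks are 15 degrees apart, longer ones (11 mm) at the quarter turns. Point on the rim, 41.5 mm from the stem axis, 102 mm above the bench.
- dial_three_quarter (a point): Three-quarter-turn mark of the dial: the long thin tick on the side towards the lever valve (manifold +y), three quarters of a turn anticlockwise from the shut mark. Point on the rim, 41.5 mm from the stem axis, 102 mm above the bench.
- lever (a joint): Ball valve lever, rad: 0 open, in line with its pipe, pointing to the manifold's -x over the nozzle; grows clockwise seen from above; 1.571 shut, straight across the pipe, pointing to the manifold's +y. Stops at both ends. Starts open or nearly so (0 to 0.25). Stays where left; 0.22 N m turns it (3 N at the sleeve).
- lever_grip (a point): Middle of the lever's black sleeve, 80 mm from the lever's vertical axis, 115 mm above the bench; moves with the lever. Sleeve 66 mm long (44 to 110 mm from the axis), 20 wide, 11 tall. The point's -x axis points outward along the lever, z up. What lies under the sleeve reaches at most 90 mm above the bench.
- lever_pivot (a point): Point on the lever's vertical axis, 115 mm above the bench (manifold x = -70, y = +95 mm); fixed.
- glaze_jar: Closed glass jar, 60 mm across, 75 mm tall, standing behind the manifold bar; origin at the centre of its underside. A bystander.
- plaster_bowl: White plastic mixing bowl, 110 mm across, 55 mm tall, standing beyond the lever valve (manifold +y); origin at the centre of its underside. A bystander.
- brush: Flat brush, 200 mm long (along its x), 42 wide, 20 tall, lying on the bench in front of the regulator; origin at the middle of its underside. A bystander.

How it is judged:
By the outcome, as a careful person would: the job done as asked, in the order asked, and still so for the second after the job is handed in, with the robot touching nothing.
It also fails if it takes over 67 s, if anything falls off the work surface, if the arm or the gripper's body presses on something with over 40 N, if the wrist force passes 120 N, or if a joint passes its speed limit or range.

## Working session

There is one attempt and no reset: what is moved stays moved. The work goes in short steps, Python scripts to look and compute and a tool call to move; the robot and the scene stay as the last step left them, time stands still between calls to the robot, and variables do not carry over. Pictures are saved under pics/ and viewed, on a budget of 10 in all, crops included, one or two more only if the job needs it, and the job is handed in when it is done.

Besides the shell and the picture viewer there is one more tool, called after "Emit:" as name(argument=value, ...), one argument or row to a line, values as JSON. servo_tool: Moves the arm, as the interface text tells. Its arguments: {"type":"object","properties":{"increments":{"type":"array"},"claw":{"type":"number"}},"required":["increments"]}

```bash
mkdir -p pics; ls; python3 - <<'E'
from cell import robot
import cv2,numpy as np
o=robot.get_obs();print({k:np.round(v,3) for k,v in o.items()})
a=robot.get_image("scene");b=robot.get_image("side")
cv2.imwrite("pics/scene0.png",a);cv2.imwrite("pics/side0.png",b)
for n in("scene","side","wrist"):
  p=robot.camera_params(n);print(n,np.round(p["K"],1).tolist(),p["k1"],np.round(p["extrinsics"],3).tolist())
E
```

```text
pics
{'time': np.float64(0.0), 'joint_pos': array([-1.235,  0.6  , -0.003,  1.6  ,  0.002,  0.943, -0.08 ]), 'joint_vel': array([-0.001, -0.001, -0.   , -0.001, -0.002,  0.002, -0.001]), 'joint_efforts': array([-0.0000e+00, -7.6510e+01,  1.4970e+00, -2.5235e+01, -5.3000e-02,
        1.7000e-02,  0.0000e+00]), 'position': array([0.291, 0.664, 0.302]), 'orientation': array([-6.440e-01, -3.075e+00,  2.000e-03]), 'wrist_force': array([-0.772, -0.778,  0.13 ]), 'torque': array([-0.023, -0.019,  0.009]), 'width': np.float64(0.093)}
scene [[448.1, 0.0, 258.4], [0.0, 448.1, 200.2], [0.0, 0.0, 1.0]] -0.11690526208749526 [[0.092, 0.996, -0.017, -0.085], [0.759, -0.081, -0.646, -0.427], [-0.644, 0.047, -0.763, 1.518], [0.0, 0.0, 0.0, 1.0]]
side [[363.1, 0.0, 254.8], [0.0, 363.1, 191.4], [0.0, 0.0, 1.0]] 0.017308255132714417 [[0.935, -0.355, 0.022, -0.584], [-0.213, -0.61, -0.763, 0.223], [0.284, 0.708, -0.646, 0.729], [0.0, 0.0, 0.0, 1.0]]
wrist [[305.4, 0.0, 257.6], [0.0, 305.4, 191.1], [0.0, 0.0, 1.0]] -0.024121041675512347 [[0.401, 0.916, -0.002, -0.723], [0.883, -0.386, 0.268, -0.032], [0.245, -0.11, -0.963, 0.391], [0.0, 0.0, 0.0, 1.0]]
```

View pics/scene0.png

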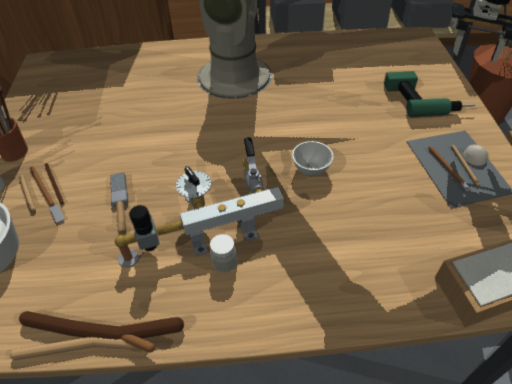

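View pics/side0.png

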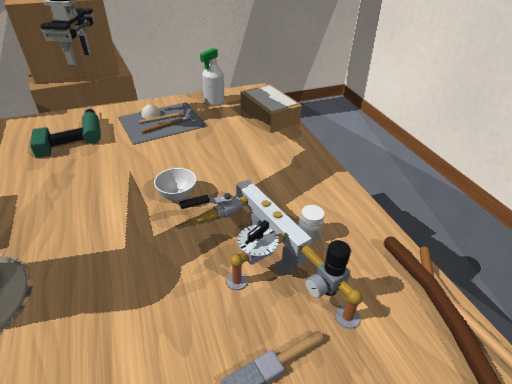

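The scene view shows the lever sleeve at about (250,148), the dial at (194,186), the bar from (183,218) to (281,200), the jar at (222,252) and the bowl at (312,157). The side view shows the dial at (258,239) and the sleeve at (195,202).

```bash
cat > h.py <<'E'
from cell import robot
import cv2,numpy as np
from scipy.spatial.transform import Rotation as R
def ray(n,uv,P=None):
    p=P or robot.camera_params(n);K=np.array(p["K"]);E=np.array(p["extrinsics"])
    d=(np.array(uv,float)-K[:2,2])/K[0,0]
    s=d.copy()
    for _ in range(20): s=d/(1+p["k1"]*(s@s))
    Rw=E[:3,:3].T; return -Rw@E[:3,3], Rw@np.array([*s,1])
def plane(n,uv,z,P=None):
    c,d=ray(n,uv,P);return c+d*(z-c[2])/d[2]
def proj(n,X,P=None):
    p=P or robot.camera_params(n);E=np.array(p["extrinsics"]);K=np.array(p["K"])
    q=E[:3,:3]@X+E[:3,3];s=q[:2]/q[2];s=s*(1+p["k1"]*(s@s));return s*K[0,0]+K[:2,2]
def man(c,yaw,x,y,z):
    return np.array([c[0]+np.cos(yaw)*x-np.sin(yaw)*y,c[1]+np.sin(yaw)*x+np.cos(yaw)*y,z])
def toolshift(target_xyz,ob=None):
    o=ob or robot.get_obs();return R.from_rotvec(o["orientation"]).inv().apply(np.array(target_xyz)-o["position"])*1000
E
python3 - <<'E'
from h import *
for n,L in dict(scene=[("dial",(194,186),.102),("leverend",(249,140),.118),("sleeve",(250,148),.118),("pivot",(254,178),.115),("knobtop",(140,212),.153),("barL",(183,218),.089),("barR",(281,200),.089),("bowl",(312,157),.055)],side=[("dial",(258,239),.102),("leverend",(181,204),.115),("pivot",(230,200),.115)]).items():
    for a in L: print(n,a[0],np.round(plane(n,a[1],a[2]),3))
o=robot.get_obs();print(np.round(R.from_rotvec(o["orientation"]).as_matrix(),2).tolist())
P=robot.camera_params("wrist");E=P["extrinsics"];Rt=R.from_rotvec(o["orientation"]).as_matrix();c=-E[:3,:3].T@E[:3,3];print("cam in tool",Rt.T@(c-o["position"]),(Rt.T@E[:3,:3].T).round(2).tolist())
a=cv2.imread("pics/scene0.png")[120:280,110:340];b=cv2.imread("pics/side0.png")[165:325,145:375]
cv2.imwrite("pics/c0.png",np.vstack([cv2.resize(i,None,fx=2.5,fy=1.8*1.03,interpolation=3) if 0 else cv2.resize(i,None,fx=1.8,fy=1.8,interpolation=3) for i in(a,b)]))
E
```

```text
scene dial [ 0.592 -0.119  0.102]
scene leverend [0.465 0.021 0.118]
scene sleeve [0.494 0.021 0.118]
scene pivot [0.594 0.023 0.115]
scene knobtop [ 0.701 -0.228  0.153]
scene barL [ 0.675 -0.146  0.089]
scene barR [0.646 0.08  0.089]
scene bowl [0.479 0.184 0.055]
side dial [ 0.582 -0.124  0.102]
side leverend [0.456 0.017 0.115]
side pivot [ 0.561 -0.005  0.115]
[[-0.92, 0.4, -0.0], [0.4, 0.92, -0.0], [-0.0, -0.0, -1.0]]
cam in tool [ 0.0740714  -0.00047479 -0.08205957] [[0.0, -0.96, -0.27], [1.0, 0.0, -0.0], [0.0, -0.27, 0.96]]
```

Emit:
servo_tool(
  increments=[
    [[-38,-38,-1],[0,0,-0.03]],
    [[-76,-76,-2],[0,0,-0.06]],
    [[-114,-114,-3],[0,0,-0.1]],
    [[-152,-152,-5],[0,0,-0.14]],
    [[-190,-190,-6],[0,0,-0.18]],
    [[-228,-228,-8],[0,0,-0.22]],
    [[-266,-266,-10],[0,0,-0.26]],
    [[-304,-304,-12],[0,0,-0.3]],
    [[-342,-342,-14],[0,0,-0.35]],
    [[-380,-380,-16],[0,0,-0.4]],
  ],
)

```text
time: 1.35
position: [0.4869, 0.1619, 0.3187]
orientation: [-0.017, -3.142, 0.0]
wrist_force: [1.0, -0.2, -0.1]
width: 0.0932
```

Emit:
servo_tool(
  increments=[
    [[-17,-42,0],[0,0,0]],
    [[-34,-85,0],[0,0,0]],
    [[-51,-128,0],[0,0,0]],
    [[-68,-170,0],[0,0,0]],
    [[-83,-212,0],[0,0,0]],
    [[-83,-212,0],[0,0,0]],
    [[-83,-212,0],[0,0,0]],
  ],
)

```text
time: 2.22
position: [0.5664, -0.0489, 0.3184]
orientation: [-0.02, -3.141, -0.001]
wrist_force: [0.3, 0.6, -0.5]
width: 0.0932
```

```bash
python3 - <<'E'
from h import *
import pickle
o=robot.get_obs();P=robot.camera_params("wrist");a=robot.get_image("wrist")
print(o["position"],o["orientation"],o["joint_pos"].round(2),o["time"])
pickle.dump((P,o,a),open("w1.pkl","wb"));cv2.imwrite("pics/w1.png",cv2.resize(a,(800,600),interpolation=3))
E
```

```text
[ 0.56643025 -0.0489174   0.31842157] [-2.00487188e-02 -3.14071098e+00 -7.95250370e-04] [ 0.01  0.39 -0.03  1.94  0.01  0.8   1.53] 2.225
```

View pics/w1.png

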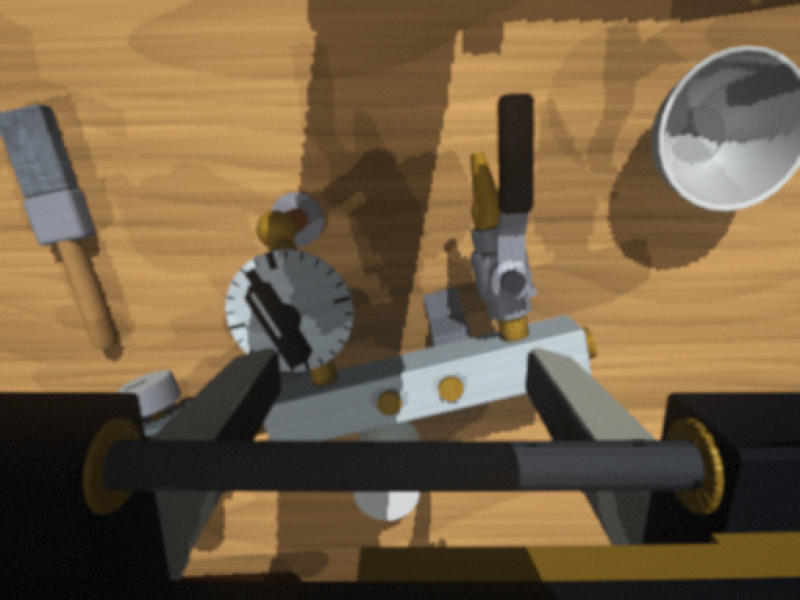

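The wrist view (800-wide) shows the sleeve from (515,96) to (515,212), the pivot nut at (512,282), the dial centre near (289,311), the broad shut tick at (271,259), the ¾ tick at (343,300), and the pointer nose at (250,276).

```bash
python3 - <<'E'
from h import *
import pickle
P,o,a=pickle.load(open("w1.pkl","rb"));s=512/800
pl=lambda u,z:plane("wrist",np.array(u)*s,z,P)[:2]
h=cv2.cvtColor(a,cv2.COLOR_BGR2HSV)
# dial: bright low-sat around centre -> convex hull -> metric points -> circle
m=((h[...,1]<60)&(h[...,2]>110)).astype(np.uint8);m[:150]=0;m[240:]=0;m[:,:135]=0;m[:,235:]=0
cs=cv2.findContours(m,0,1)[0];c=max(cs,key=cv2.contourArea)
c=cv2.convexHull(c)[:,0]; pts=np.array([plane("wrist",q,.102,P)[:2] for q in c])
(cc,r)=cv2.minEnclosingCircle(pts.astype(np.float32));print("dial fit",cc,r)
ctr=np.mean([pl((226,311),.102),pl((353,311),.102),pl((289,249),.102),pl((289,373),.102)],axis=0);print("dial hand",ctr)
d=np.array(cc)
for n,u in(("shut",(271,259)),("3q",(343,300))): 
    v=pl(u,.102)-d;print(n,np.hypot(*v),np.degrees(np.arctan2(v[1],v[0])))
for n,u in(("tip",(250,274)),("blunt",(303,366))):
    v=pl(u,.136)-d;print(n,np.hypot(*v),np.degrees(np.arctan2(v[1],v[0])))
o1,i1=pl((515,96),.1205),pl((515,212),.1205);v=o1-i1;print("sleeve out/in",o1,i1,np.hypot(*v),np.degrees(np.arctan2(v[1],v[0])))
print("pivot",pl((512,280),.125))
e=[pl((270,405),.089),pl((580,325),.089)];v=e[1]-e[0];print("bar",e,np.hypot(*v),np.degrees(np.arctan2(-v[0],v[1])))
# sleeve mask
m=((h[...,2]<60)).astype(np.uint8);m[:,:300]=0;m[:,360:]=0;m[145:]=0;m[:50]=0
c=max(cv2.findContours(m,0,1)[0],key=cv2.contourArea);x,y,w,hh=cv2.boundingRect(c);print((x/s,y/s,w/s,hh/s))
E
```

```text
dial fit (0.5778656005859375, -0.14252524077892303) 0.036467887461185455
dial hand [ 0.58322442 -0.12410334]
shut 0.03156109521640583 162.45158989855773
3q 0.05418453774887611 92.60749605935533
tip 0.028658231623559356 167.08891023542986
blunt 0.04365153826736617 48.618922751214505
sleeve out/in [0.45543898 0.01339126] [0.51840764 0.01635929] 0.06303856637398737 -177.30136295089008
pivot [0.55790487 0.01550349]
bar [array([ 0.65734769, -0.14675216]), array([0.59894892, 0.07253445])] 0.22692957515114423 14.912472694542139
(498.4375, 95.3125, 34.375, 118.75)
```

Emit:
servo_tool(
  increments=[
    [[25,20,20],[0,0,-0.02]],
    [[50,40,40],[0,0,-0.04]],
    [[84,63,60],[0,0,-0.06]],
    [[84,63,80],[0,0,-0.06]],
    [[84,63,100],[0,0,-0.06]],
    [[84,63,100],[0,0,-0.06]],
    [[84,63,100],[0,0,-0.06]],
  ],
  claw=0,
)

```text
time: 3.15
position: [0.4837, 0.0153, 0.2193]
orientation: [-0.076, 3.14, 0.0]
wrist_force: [0.3, -0.2, 0.7]
width: 0.0462
```

```bash
python3 - <<'E'
from h import *
o=robot.get_obs();P=robot.camera_params("wrist");a=robot.get_image("wrist")
print(o["position"],o["orientation"],o["joint_pos"].round(2),o["wrist_force"].round(1),toolshift([.483,.0153,.182]))
cv2.imwrite("pics/w2.png",a)
E
```

```text
[0.48369415 0.01526964 0.21928788] [-7.59613392e-02  3.14026394e+00  2.96477757e-04] [-0.11  0.44 -0.05  2.22  0.05  0.48  1.42] [ 0.3 -0.2  0.7] [ 0.84856496  0.26209861 37.47651933]
```

View pics/w2.png

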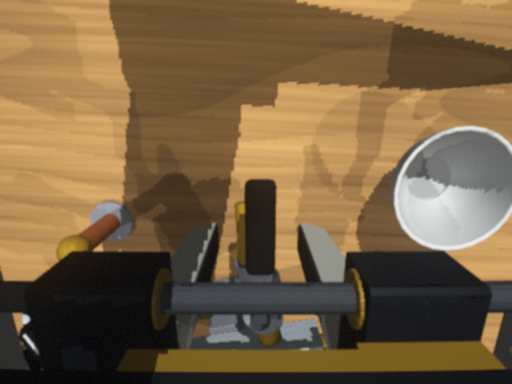

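The sleeve (column 260) sits centred between the fingertips (205 and 315). I'll go down and close.

Emit:
servo_tool(
  increments=[
    [[0,0,18],[0,0,0]],
    [[0,0,37],[0,0,0]],
    [[0,0,37],[0,0,0]],
  ],
)

```text
time: 3.58
position: [0.4834, 0.0147, 0.1816]
orientation: [0.074, -3.14, 0.0]
wrist_force: [-1.3, 0.4, 0.1]
width: 0.0468
```

Emit:
servo_tool(
  increments=[
    [[0,0,0],[0,0,0]],
    [[0,0,0],[0,0,0]],
    [[0,0,0],[0,0,0]],
    [[0,0,0],[0,0,0]],
    [[0,0,0],[0,0,0]],
  ],
  claw=1,
)

```text
time: 4.2
position: [0.4837, 0.0149, 0.1822]
orientation: [-0.075, 3.14, 0.0]
wrist_force: [-1.0, 0.9, 7.4]
width: 0.0197
```

```bash
python3 - <<'E'
import numpy as np
# rows in tool frame: tool x is outward along lever at start; clockwise swing by t: position 80*(cos t -1, sin t) in tool(x,y) (z down -> + turn about tool z is clockwise from above)
for t in np.arange(0,1.46,.14): print(round(t,2),np.round([80*(np.cos(t)-1),80*np.sin(t)],1))
E
```

```text
0.0 [0. 0.]
0.14 [-0.8 11.2]
0.28 [-3.1 22.1]
0.42 [-7.  32.6]
0.56 [-12.2  42.5]
0.7 [-18.8  51.5]
0.84 [-26.6  59.6]
0.98 [-35.4  66.4]
1.12 [-45.1  72. ]
1.26 [-55.5  76.2]
1.4 [-66.4  78.8]
```

Emit:
servo_tool(
  increments=[
    [[-0.8,11.2,0],[0,0,0.14]],
    [[-3.1,22.1,0],[0,0,0.28]],
    [[-7,32.6,0],[0,0,0.42]],
    [[-12.2,42.5,0],[0,0,0.56]],
    [[-18.8,51.5,0],[0,0,0.7]],
    [[-26.6,59.6,0],[0,0,0.84]],
    [[-35.4,66.4,0],[0,0,0.98]],
    [[-45.1,72,0],[0,0,1.12]],
    [[-55.5,76.2,0],[0,0,1.26]],
    [[-55.5,76.2,0],[0,0,1.26]],
  ],
)

```text
time: 5.45
position: [0.5354, 0.0951, 0.1822]
orientation: [-1.791, -2.579, -0.002]
wrist_force: [-3.4, 6.1, 10.2]
width: 0.0198
```

Emit:
servo_tool(
  increments=[
    [[-0.1,4.8,0],[0,0,0.06]],
    [[-0.4,8,0],[0,0,0.1]],
    [[-0.8,11.2,0],[0,0,0.14]],
    [[-0.8,11.2,0],[0,0,0.14]],
    [[-0.8,11.2,0],[0,0,0.14]],
  ],
)

```text
time: 6.08
position: [0.5446, 0.0979, 0.1822]
orientation: [-1.962, -2.449, 0.001]
wrist_force: [-7.1, 5.4, 12.0]
width: 0.0196
```

Emit:
servo_tool(
  increments=[
    [[-0.1,4,0],[0,0,0.05]],
    [[-0.3,6.4,0],[0,0,0.08]],
    [[-0.3,6.4,0],[0,0,0.08]],
    [[-0.3,6.4,0],[0,0,0.08]],
  ],
)

```text
time: 6.58
position: [0.5459, 0.0975, 0.1816]
orientation: [-2.053, -2.362, 0.013]
wrist_force: [-22.3, 0.2, 24.6]
width: 0.0204
```

Force rose to 22 N with hardly any motion, so the lever is at its stop. I'll release, rise and look.

Emit:
servo_tool(
  increments=[
    [[0,-4,0],[0,0,-0.05]],
    [[0,-4,0],[0,0,-0.05]],
    [[0,-4,0],[0,0,-0.05]],
  ],
  claw=0,
)

```text
time: 6.95
position: [0.5492, 0.0971, 0.1818]
orientation: [2.004, 2.419, 0.001]
wrist_force: [-0.1, 0.1, 0.2]
width: 0.0445
```

Emit:
servo_tool(
  increments=[
    [[0,0,-30],[0,0,0]],
    [[0,0,-70],[0,0,0]],
    [[0,0,-110],[0,0,0]],
    [[0,0,-140],[0,0,0]],
    [[0,0,-140],[0,0,0]],
  ],
)

```text
time: 7.58
position: [0.5497, 0.0971, 0.3238]
orientation: [2.002, 2.418, 0.006]
wrist_force: [0.3, 0.7, -0.4]
width: 0.0466
```

Emit:
servo_tool(
  increments=[
    [[-30,-7,4],[0,0,0.16]],
    [[-60,-14,8],[0,0,0.32]],
    [[-90,-21,12],[0,0,0.48]],
    [[-120,-28,16],[0,0,0.64]],
    [[-150,-35,20],[0,0,0.8]],
    [[-180,-42,24],[0,0,0.96]],
    [[-210,-49,28],[0,0,1.12]],
    [[-237,-57,32],[0,0,1.29]],
    [[-237,-57,32],[0,0,1.29]],
    [[-237,-57,32],[0,0,1.29]],
  ],
)

```text
time: 8.82
position: [0.5369, -0.1458, 0.289]
orientation: [-3.054, -0.733, 0.002]
wrist_force: [-0.2, 0.5, 0.8]
width: 0.0465
```

```bash
python3 - <<'E'
from h import *
import pickle
o=robot.get_obs();P=robot.camera_params("wrist");a=robot.get_image("wrist");s=robot.get_image("scene")
print(o["position"],o["orientation"],o["joint_pos"].round(2),o["time"])
pickle.dump((P,o,a),open("w3.pkl","wb"))
# wrist picture, with enlarged scene crop of the valves inset below
w=cv2.resize(a[:330],(640,412),interpolation=3);c=cv2.resize(s[130:210,160:340],(420,187),interpolation=3)
v=np.zeros((599,640,3),np.uint8);v[:412]=w;v[412:,:420]=c
cv2.imwrite("pics/w3.png",v)
E
```

```text
[ 0.53685693 -0.14576736  0.28895509] [-3.05444668e+00 -7.32993033e-01  1.89193214e-03] [-0.41  0.55  0.87  2.04 -0.58  0.82 -0.3 ] 8.825
```

View pics/w3.png

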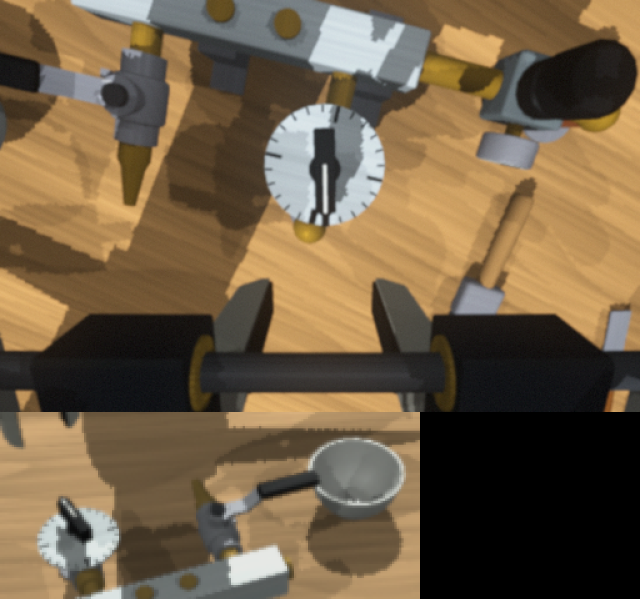

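Lever now parallel to the manifold bar, i.e. shut. In the wrist picture the dial centre is at (325,164), the bar runs from blunt end (325,130) to nose (324,214), the ¾ tick is at (274,154), and the others are at (375,177) and (336,113).

```bash
python3 - <<'E'
from h import *
import pickle
P,o,a=pickle.load(open("w3.pkl","rb"));s=.8
pl=lambda u,z:plane("wrist",np.array(u)*s,z,P)[:2]
h=cv2.cvtColor(a,cv2.COLOR_BGR2HSV)
rim=[pl(u,.102) for u in((264.5,164),(385,164),(325,104),(325,226))]
A=np.array(rim);M=np.c_[2*A,np.ones(4)];x=np.linalg.lstsq(M,(A**2).sum(1),rcond=None)[0];d=x[:2];print("ctr",d,np.sqrt(x[2]+d@d))
ang=lambda v:np.degrees(np.arctan2(v[1],v[0]))%360
t3,t1,t2=pl((274,154),.102),pl((375,177),.102),pl((336,113),.102)
print("3q-1q axis",ang(t3-t1),"half",ang(t2-d),"3q",ang(t3-d))
b,t=pl((325,130),.136),pl((324.5,213),.136);print("bar",ang(t-b),np.hypot(*(t-b)),"from ctr",ang(t-d),np.hypot(*(t-d)))
l0,l1=pl((324,166),.136),pl((325,210),.136);print("line",ang(l1-l0),np.hypot(*(l1-l0)))
# axis of lever in the picture
q,w=pl((10,72),.1205),pl((116,95),.125);print("pivot",w,"lever dir",ang(pl((35,75),.12)-w))
e=[pl((75,3),.089),pl((415,88),.089)];print("bar near edge yaw",ang(e[0]-e[1])-90)
ax=R.from_rotvec(o["orientation"]).as_matrix();print("phi",ang(ax[:2,0]),toolshift([d[0],d[1],.194],o))
E
```

```text
ctr [ 0.58310528 -0.12511019] 0.0419133449230403
3q-1q axis 104.3502044550606 half 15.316491610358389 3q 102.29317415188851
bar 206.77205223006723 0.05018702783382859 from ctr 206.22352126287552 0.02522043157019275
line 208.41068091283398 0.027192229935697643
pivot [0.56617828 0.0097077 ] lever dir 103.2099983345517
bar near edge yaw 13.677128429657742
phi 26.98885687528609 [50.68799449  2.64679534 94.89898924]
```

Emit:
servo_tool(
  increments=[
    [[25,1,20],[0,0,0]],
    [[51,3,40],[0,0,0]],
    [[51,3,60],[0,0,0]],
    [[51,3,80],[0,0,0]],
    [[51,3,95],[0,0,0]],
    [[51,3,95],[0,0,0]],
    [[51,3,95],[0,0,0]],
  ],
)

```text
time: 9.8
position: [0.5837, -0.1265, 0.1952]
orientation: [3.056, 0.729, 0.001]
wrist_force: [-0.3, -0.1, -0.5]
width: 0.0464
```

Emit:
servo_tool(
  increments=[
    [[0,0,0],[0,0,0]],
    [[0,0,0],[0,0,0]],
    [[0,0,0],[0,0,0]],
    [[0,0,0],[0,0,0]],
    [[0,0,0],[0,0,0]],
    [[0,0,0],[0,0,0]],
  ],
  claw=1,
)

```text
time: 10.55
position: [0.5831, -0.1244, 0.1948]
orientation: [-3.052, -0.73, 0.001]
wrist_force: [-2.8, 5.9, 6.1]
width: 0.0188
```

Emit:
servo_tool(
  increments=[
    [[0,0,0],[0,0,0]],
    [[0,0,0],[0,0,0]],
  ],
)

```text
time: 10.8
position: [0.583, -0.1243, 0.1948]
orientation: [-3.052, -0.73, 0.001]
wrist_force: [-2.2, 4.7, 5.9]
width: 0.0188
```

```bash
python3 - <<'E'
from h import *
o=robot.get_obs();a=robot.get_image("wrist");s=robot.get_image("side")
print(o["position"],o["orientation"],o["joint_pos"].round(2),o["wrist_force"],o["width"])
c=cv2.resize(s[190:290,205:325],(480,400),interpolation=3)
cv2.imwrite("pics/s4.png",np.vstack([np.hstack([c,np.zeros((400,32,3),np.uint8)]),a[60:250]]))
E
```

```text
[ 0.58303236 -0.12434045  0.19481414] [-3.05163792e+00 -7.30445586e-01  1.46100494e-03] [-0.34  0.7   0.73  2.02 -0.73  0.7  -0.24] [-2.20661983  4.67232105  5.87170325] 0.018760061780205534
```

View pics/s4.png

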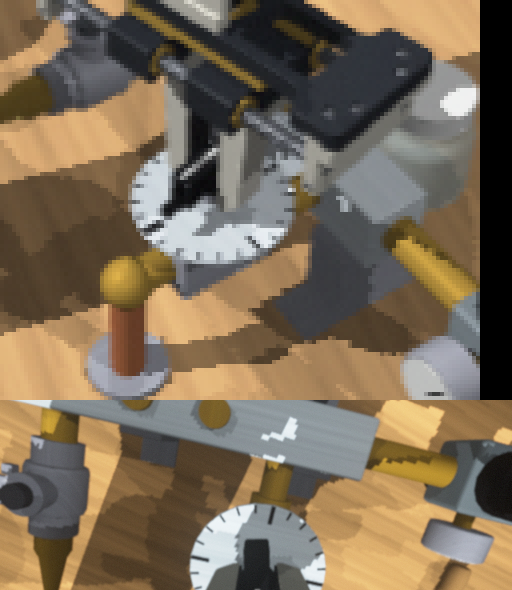

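Fingers hold the handle at its central boss (18.8 mm), with the bar lying between them. Now turn anticlockwise.

Emit:
servo_tool(
  increments=[
    [[0,0,0],[0,0,-0.15]],
    [[0,0,0],[0,0,-0.3]],
    [[0,0,0],[0,0,-0.45]],
    [[0,0,0],[0,0,-0.6]],
    [[0,0,0],[0,0,-0.75]],
    [[0,0,0],[0,0,-0.9]],
    [[0,0,0],[0,0,-1.05]],
    [[0,0,0],[0,0,-1.2]],
    [[0,0,0],[0,0,-1.35]],
    [[0,0,0],[0,0,-1.5]],
  ],
)

```text
time: 12.15
position: [0.5836, -0.1245, 0.1949]
orientation: [-1.73, -2.621, -0.002]
wrist_force: [0.3, 5.6, 1.3]
width: 0.0188
```

```bash
python3 - <<'E'
from h import *
o=robot.get_obs()
ax=R.from_rotvec(o["orientation"]).as_matrix()
print(np.degrees(np.arctan2(ax[1,0],ax[0,0])),o["joint_pos"].round(2),o["wrist_force"],o["torque"],toolshift([.583,-.1245,.195]))
E
```

```text
113.14614534949999 [-0.08  0.6   0.3   2.   -0.31  0.58  0.83] [0.30251415 5.59532084 1.31785411] [ 1.10727304  0.26843536 -0.09126189] [ 0.26445943 -0.56359564 -0.10045542]
```

Emit:
servo_tool(
  increments=[
    [[0,0,0],[0,0,-0.15]],
    [[0,0,0],[0,0,-0.3]],
    [[0,0,0],[0,0,-0.45]],
    [[0,0,0],[0,0,-0.6]],
    [[0,0,0],[0,0,-0.75]],
    [[0,0,0],[0,0,-0.9]],
    [[0,0,0],[0,0,-1.05]],
    [[0,0,0],[0,0,-1.2]],
    [[0,0,0],[0,0,-1.35]],
    [[0,0,0],[0,0,-1.35]],
  ],
)

```text
time: 13.4
position: [0.5839, -0.124, 0.1949]
orientation: [-0.284, 3.128, 0.004]
wrist_force: [-0.5, 7.6, 0.5]
width: 0.0189
```

Emit:
servo_tool(
  increments=[
    [[0,0,0],[0,0,0]],
    [[0,0,0],[0,0,0]],
    [[0,0,0],[0,0,0]],
  ],
  claw=0,
)

```text
time: 13.78
position: [0.5837, -0.1265, 0.1948]
orientation: [-0.277, 3.129, -0.001]
wrist_force: [0.1, 0.4, -0.5]
width: 0.0438
```

Emit:
servo_tool(
  increments=[
    [[0,0,-25],[0,0,0]],
    [[0,0,-55],[0,0,0]],
    [[-25,0,-80],[0,0,0]],
    [[-50,0,-95],[0,0,0]],
    [[-50,0,-95],[0,0,0]],
    [[-50,0,-95],[0,0,0]],
  ],
)

```text
time: 14.52
position: [0.6318, -0.1176, 0.2889]
orientation: [0.277, -3.128, 0.0]
wrist_force: [-1.1, -0.2, 0.2]
width: 0.0468
```

```bash
python3 - <<'E'
from h import *
import pickle
o=robot.get_obs();P=robot.camera_params("wrist");a=robot.get_image("wrist")
ax=R.from_rotvec(o["orientation"]).as_matrix()
print(np.degrees(np.arctan2(ax[1,0],ax[0,0])),o["joint_pos"].round(2),o["position"],proj("wrist",np.array([.583,-.125,.102]),P))
pickle.dump((P,o,a),open("w5.pkl","wb"))
u=proj("wrist",np.array([.583,-.125,.102]),P).astype(int);x0,y0=u[0]-75,max(u[1]-75,0);print(x0,y0)
cv2.imwrite("pics/w5.png",cv2.resize(a[y0:y0+150,x0:x0+150],(600,600),interpolation=3))
E
```

```text
-169.86832229921268 [ 0.16  0.52 -0.1   1.81  0.06  0.82  1.78] [ 0.63177439 -0.1175975   0.28887617] [259.95589841 136.6302268 ]
184 61
```

View pics/w5.png

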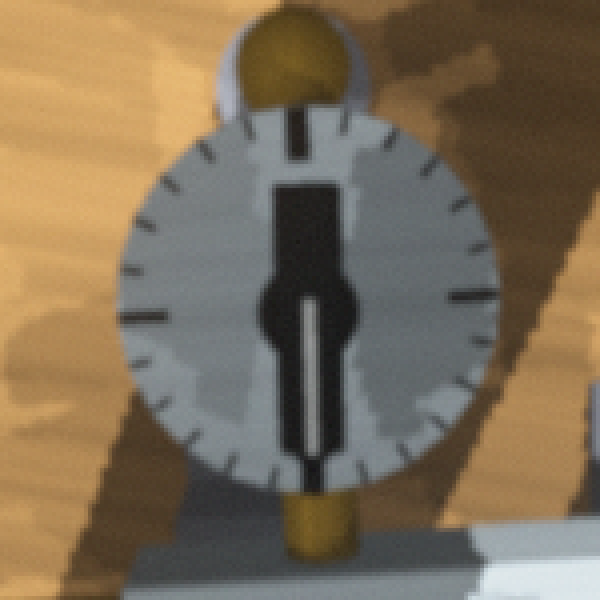

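Handle now points near the half-turn mark: crop shows blunt end (306,185), nose (313,490), shut tick (298,133), quarter tick (143,317), ¾ tick (472,296).

```bash
python3 - <<'E'
from h import *
import pickle
P,o,a=pickle.load(open("w5.pkl","rb"))
pl=lambda u,z:plane("wrist",np.array(u)/4+[184-.375,61-.375],z,P)[:2]
ang=lambda v:np.degrees(np.arctan2(v[1],v[0]))%360
print("3q axis",ang(pl((472,295.5),.102)-pl((143,317),.102)))
A=np.array([pl(u,.102) for u in((118,312),(500,295),(285,107),(325,493),(170,180),(440,440))]);x=np.linalg.lstsq(np.c_[2*A,np.ones(6)],(A**2).sum(1),rcond=None)[0];d=x[:2];print("ctr",d,np.sqrt(x[2]+d@d))
print("shut",ang(d-pl((298,133),.102)),"3q",ang(pl((472,295.5),.102)-d),"1q",ang(d-pl((143,317),.102)))
print("white line",ang(pl((313,455),.136)-pl((309,298),.136)),"bar",ang(pl((313,455),.136)-pl((306,185),.136)))
ax=R.from_rotvec(o["orientation"]).as_matrix();print("phi",ang(ax[:2,0]))
E
```

```text
3q axis 103.86519285995574
ctr [ 0.58377895 -0.12377257] 0.041487265021552276
shut 14.339136314676852 3q 104.77343945431366 1q 102.98877545342417
white line 11.78995384174948 bar 11.813098871078992
phi 190.13167770078732
```

Emit:
servo_tool(
  increments=[
    [[5,0,0],[0,0,0.15]],
    [[10,0,0],[0,0,0.31]],
    [[15,0,0],[0,0,0.46]],
    [[20,0,0],[0,0,0.62]],
    [[25,1,0],[0,0,0.78]],
    [[30,1,0],[0,0,0.93]],
    [[35,1,0],[0,0,1.09]],
    [[40,2,0],[0,0,1.25]],
    [[45,2,0],[0,0,1.4]],
    [[49,2,0],[0,0,1.56]],
  ],
)

```text
time: 15.82
position: [0.5829, -0.1243, 0.2891]
orientation: [-2.01, -2.413, 0.002]
wrist_force: [-0.4, 0.0, 0.1]
width: 0.0461
```

Emit:
servo_tool(
  increments=[
    [[0,0,0],[0,0,0.15]],
    [[0,0,0],[0,0,0.3]],
    [[0,0,0],[0,0,0.45]],
    [[0,0,0],[0,0,0.6]],
    [[0,0,0],[0,0,0.75]],
    [[0,0,0],[0,0,0.9]],
    [[0,0,0],[0,0,1.05]],
    [[0,0,0],[0,0,1.2]],
    [[0,0,0],[0,0,1.35]],
    [[0,0,0],[0,0,1.5]],
  ],
)

```text
time: 17.08
position: [0.5831, -0.1242, 0.2891]
orientation: [-3.116, -0.396, 0.002]
wrist_force: [0.6, -0.1, -0.2]
width: 0.0465
```

```bash
python3 - <<'E'
from h import *
o=robot.get_obs()
ax=R.from_rotvec(o["orientation"]).as_matrix()
print(np.degrees(np.arctan2(ax[1,0],ax[0,0])),o["joint_pos"].round(2),o["position"],toolshift([.5835,-.1243,.194]))
E
```

```text
14.476974532929363 [-0.4   0.57  0.79  1.95 -0.54  0.85 -0.63] [ 0.58314868 -0.12419964  0.28912298] [ 0.4504937   0.23466425 95.12232162]
```

Emit:
servo_tool(
  increments=[
    [[0,0,30],[0,0,0.05]],
    [[0,0,60],[0,0,0.05]],
    [[0,0,80],[0,0,0.05]],
    [[0,0,95],[0,0,0.05]],
    [[0,0,95],[0,0,0.05]],
    [[0,0,95],[0,0,0.05]],
  ],
)

```text
time: 17.82
position: [0.5846, -0.1243, 0.1954]
orientation: [3.124, 0.327, 0.001]
wrist_force: [-0.4, -0.3, 1.1]
width: 0.0468
```

Emit:
servo_tool(
  increments=[
    [[0,0,0],[0,0,0]],
    [[0,0,0],[0,0,0]],
    [[0,0,0],[0,0,0]],
    [[0,0,0],[0,0,0]],
    [[0,0,0],[0,0,0]],
    [[0,0,0],[0,0,0]],
  ],
  claw=1,
)

```text
time: 18.58
position: [0.5844, -0.1236, 0.1949]
orientation: [-3.124, -0.328, -0.0]
wrist_force: [-0.9, 2.1, 5.1]
width: 0.0184
```

Emit:
servo_tool(
  increments=[
    [[0,0,0],[0,0,-0.16]],
    [[0,0,0],[0,0,-0.32]],
    [[0,0,0],[0,0,-0.48]],
    [[0,0,0],[0,0,-0.64]],
    [[0,0,0],[0,0,-0.8]],
    [[0,0,0],[0,0,-0.96]],
    [[0,0,0],[0,0,-1.12]],
    [[0,0,0],[0,0,-1.28]],
    [[0,0,0],[0,0,-1.4]],
    [[0,0,0],[0,0,-1.4]],
  ],
)

```text
time: 19.82
position: [0.5836, -0.1229, 0.1949]
orientation: [-2.175, -2.264, -0.001]
wrist_force: [-3.5, 4.7, 7.7]
width: 0.0188
```

Emit:
servo_tool(
  increments=[
    [[0,0,0],[0,0,-0.11]],
    [[0,0,0],[0,0,-0.21]],
    [[0,0,0],[0,0,-0.21]],
    [[0,0,0],[0,0,-0.21]],
  ],
)

```text
time: 20.32
position: [0.5834, -0.1229, 0.1949]
orientation: [-1.927, -2.478, -0.0]
wrist_force: [-4.9, 5.6, 9.1]
width: 0.0187
```

```bash
python3 - <<'E'
from h import *
o=robot.get_obs()
ax=R.from_rotvec(o["orientation"]).as_matrix()
print(np.degrees(np.arctan2(ax[1,0],ax[0,0])),o["joint_pos"].round(2),o["position"],o["wrist_force"],o["torque"])
E
```

```text
104.24243954886511 [-0.03  0.59  0.21  2.   -0.22  0.57  0.58] [ 0.58337699 -0.12291269  0.19485738] [-4.90673506  5.57042408  9.09431451] [1.13782073 1.07048098 0.05999025]
```

Release, rise and check the pointer, using the same kind of view.

Emit:
servo_tool(
  increments=[
    [[0,0,0],[0,0,0]],
    [[0,0,0],[0,0,0]],
    [[0,0,0],[0,0,0]],
  ],
  claw=0,
)

```text
time: 20.7
position: [0.5844, -0.1243, 0.1946]
orientation: [1.93, 2.478, -0.0]
wrist_force: [0.2, 0.2, -1.0]
width: 0.0439
```

Emit:
servo_tool(
  increments=[
    [[0,0,-25],[0,0,0]],
    [[0,0,-55],[0,0,0]],
    [[-25,0,-80],[0,0,0]],
    [[-50,0,-95],[0,0,0]],
    [[-50,0,-95],[0,0,0]],
    [[-50,0,-95],[0,0,0]],
  ],
)

```text
time: 21.45
position: [0.5962, -0.1716, 0.289]
orientation: [-1.929, -2.478, 0.0]
wrist_force: [0.8, 0.0, -0.1]
width: 0.0464
```

```bash
python3 - <<'E'
from h import *
import pickle
o=robot.get_obs();P=robot.camera_params("wrist");a=robot.get_image("wrist")
pickle.dump((P,o,a),open("w6.pkl","wb"))
u=proj("wrist",np.array([.583,-.124,.102]),P).astype(int);x0,y0=u[0]-75,max(u[1]-75,0);print(x0,y0,o["position"],o["joint_pos"].round(2))
cv2.imwrite("pics/w6.png",cv2.resize(a[y0:y0+150,x0:x0+150],(600,600),interpolation=3))
E
```

```text
181 60 [ 0.5962213  -0.17158091  0.28897946] [ 0.01  0.5   0.26  1.87 -0.18  0.79  0.62]
```

View pics/w6.png

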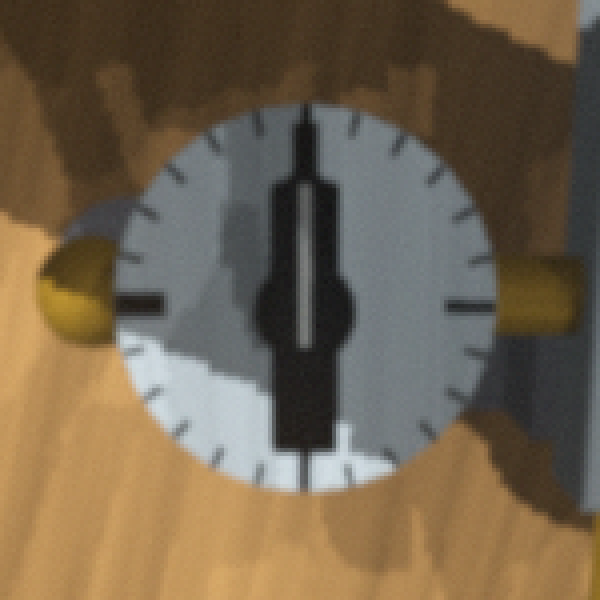

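The nose (306,125) lies right on the ¾ tick (306,110). I'll do a final check of the lever and the bystanders.

```bash
python3 - <<'E'
from h import *
import pickle
P,o,a=pickle.load(open("w6.pkl","rb"));s=robot.get_image("scene");s0=cv2.imread("pics/scene0.png")
for n,(x,y,w,h) in dict(jar=(205,232,36,40),bowl=(285,138,55,42),brush=(105,168,26,65)).items():
    print(n,np.abs(s[y:y+h,x:x+w].astype(int)-s0[y:y+h,x:x+w]).mean().round(1))
cv2.imwrite("pics/f.png",np.hstack([a[:,60:],cv2.resize(s[120:280,110:340],(340,384))]))
E
```

```text
jar 22.2
bowl 10.3
brush 5.0
```

View pics/f.png

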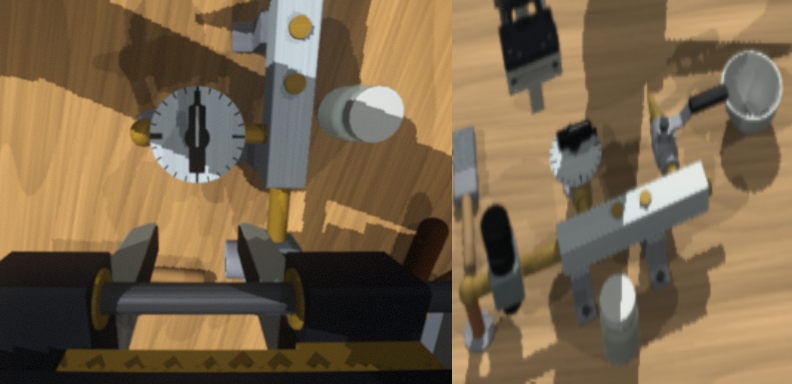

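Everything stands as it should: the jar, bowl and brush are in place (the picture differences are the arm's shadow), and the lever is across its pipe. Handing in.

```bash
python3 -c "
from cell import robot
print(robot.finish_job(), robot.get_obs()['time'])"
```

```text
the job is handed in; nothing more can be done
the job is handed in; nothing more can be done
```

I closed the nozzle valve first, then opened the needle valve to the three-quarter-turn mark, and handed the job in at about 21.5 s of the 67 s allowed.

- **Lever:** I swung it clockwise against its stop. The force rose to about 22 N with almost no movement. The wrist picture afterwards put it at 103.2° in the world frame, against about 104° for straight across the pipe, which is within measuring error.
- **Needle valve:** It took two holds, about 165° and then about 92° anticlockwise. After I let go, a close picture showed the pointer's nose lying on the long three-quarter tick. The gripper closed on the handle's central boss (about 19 mm) rather than its 13 mm flat sides, but it did not slip.
- **Jar, bowl and brush:** They look unmoved. The before-and-after check gave differences of 22 for the jar, 10 for the bowl and 5 for the brush (mean pixel difference, 0–255). I put these down to the arm's shadow, because the pictures show all but the brush's far end (out of the last crop) in the same places.
- **At hand-in:** The gripper was open and clear of everything, and the wrist force was close to zero.

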